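# Scoop the tube stoppers into the specimen carton

## Task

Pick up the hand scoop by its handle, scoop all three white tube stoppers out of the steel tray and tip them into the small square open cardboard carton. Only the scoop may touch the stoppers, never the gripper, and all three must be carried in the scoop together. Then put the scoop back down level on the table where it lay and let go.

Things in the scene. Friction and masses are not known exactly. Their poses are not given: they have to be found in the camera images.
- scoop_grip (a point): Grip point in the grey bar handle (18 x 18 mm) of a 160 g scoop, 62 mm above its flat underside. Axes: x back along the handle, y across, z up. Bar: x -37 to 73 mm. Steel bowl 95 long x 100 mm wide: open mouth edge at x -132.5, back wall at x -37.5; floor 2 thick, sides 20 (front) to 30 mm high. Lies flat on the table, handle away from the robot within 0.25 rad; mouth to the robot.
- tray: Open steel tray, fixed: 228 (x) x 138 (y) mm, walls and floor 4 mm thick, walls 25 mm high but 65 mm at the -x end, which is nearer the robot. Origin: centre of the underside, on the table; turned at most 0.2 rad. The stoppers stand in a rough line along x, within 10 mm of its middle line, in the -x half; the other half is empty, room to set the scoop down. The high wall stops the stoppers.
- carton: Small square open carton of brown cardboard, fixed to the table: outside 150 x 150 mm, 50 mm high, walls and floor 3 mm thick, no lid. Origin at the centre of its underside, on the table.
- stopper_a: White plastic tube stopper, loose, 12 g: a short round plug 26 mm in diameter and 20 mm tall with broad rounded-off rims at both ends, slick (friction about 0.2), standing on end; at the start nearest to the robot-side end wall of the tray. Origin at its centre, z along its axis. The three are alike.
- stopper_b: White plastic tube stopper, loose, 12 g: a short round plug 26 mm in diameter and 20 mm tall with broad rounded-off rims at both ends, slick (friction about 0.2), standing on end; at the start the middle one of the line. Origin at its centre, z along its axis. The three are alike.
- stopper_c: White plastic tube stopper, loose, 12 g: a short round plug 26 mm in diameter and 20 mm tall with broad rounded-off rims at both ends, slick (friction about 0.2), standing on end; at the start nearest to the middle of the tray. Origin at its centre, z along its axis. The three are alike.

How it is judged:
By the outcome, as a careful person would: the job done as asked, in the order asked, and still so for the second after the job is handed in, with the robot touching nothing.
It also fails if it takes over 64 s, if anything falls off the work surface, if the arm or the gripper's body presses on something with over 40 N, if the wrist force passes 120 N, or if a joint passes its speed limit or range.

## Robot

A 6-joint arm with a two-finger parallel gripper is mounted at the origin on the work surface. World frame = base frame: x ahead of the robot, y to its left, z up, the work surface at z = 0. Lengths are in m, angles in rad, forces in N, time in s.
With the tool pointing down it reaches from about 0.225 to 0.875 m from the base axis. Payload 3.4 kg.
Tool frame: the origin (TCP) lies at the very end of the fingers, on their centre line; the grasp point (between the pads) lies 19 mm behind it; z points along the fingers, x is the direction in which the jaws open and shut, and the axes are right-handed (so a half turn about z gives the same grasp; the last joint's range is limited). The gripper opens to 85 mm and grips with 20 to 120 N. Pads are 22 mm wide; open, the fingers measure 114 mm over their backs; the gripper's body (76 mm by 85 mm) begins 54 mm behind the grasp point. The pads swing forward as they close: fully open they stand 13 mm farther back than shut.
Start: joints at [1.006, 0.276, 1.505, -0, 1.361, -0.121], TCP at [0.247, 0.519, 0.231] pointing down, gripper open.
Joint ranges: [-2.89, 2.89], [-0.75, 2.08], [0.22, 2.7], [-1.18, 4.32], [0.11, 2.71], [-2.7, 2.7]. Speed limits (rad/s): [2.57, 2.57, 3.14, 3.14, 3.14, 3.14].

## Interface

Orientations are given as a unit quaternion [w, x, y, z].
In Python, from rig import manip gives the robot as it stands.
- The arm moves only by the tool carry_out, never from a script. Its argument "series" is a list of rows, each a list of 2 entries, a list of its own where there are three numbers: the shift along the tool's x, y, z in mm, then the turn about the tool's z in degrees. A call has 1 to 10 rows; each row shifts and turns the pose as measured when the row begins, along the tool's axes as they then stand; what a row does not reach is not made up. A row lasts 1/12 s, in which the tool goes at most 41.7 mm and 7.16 degrees, less where a joint would pass 70% of its speed; a pose out of reach is approached as far as the arm can. A call is refused whole if a number of a shift passes 41.7 or a number of a turn 7.16, either way. A call with a gripper value outside its range is refused whole. "fingers" is the finger opening in mm, from 0 to 85.4, set as the call begins (left out, the last holds). The fingers move at their own pace and stop on an object; "squeeze" is the grip in N (left out, the last holds). Time passes only in rows, so rows that do not move let the fingers close. It gives the time, the measured TCP pose, the force and the opening at its end, in the units of the state.
- manip.get_state(): the state, without advancing time (a new reading comes with each control period).
- manip.get_image(name): name is "side" or "top"; returns a dict with "frame" (384x512x3 uint8, blue, green, red), "K" (3x3 intrinsics, pixels), "rvec" (rotation vector, rad) and "tvec" (3), from world to camera coordinates, as OpenCV has them. Camera axes: x right, y down, z forward; pixel columns grow to the right and rows downward; lengths in m; the calibration is good to about 2 mm. A picture is of the moment at which its call begins. There is no depth.
- manip.sign_off(): hands the job in, once; it reports no verdict.
The state is a dict: "clock": time; "qpos": joint angles; "qd": joint speeds; "effort": joint torques, N m; "position": TCP position; "ee_rot": TCP orientation; "contact_force": force on the tool from outside, world axes, zero at the start; "moment": the same for the moment, N m; "width": finger opening in m.
Only numpy, scipy, OpenCV 4.12 (cv2) and the standard library are available. Lean on these libraries where they do the work, as an engineer would, in place of code of your own. Each camera call takes 0.05 s, during which the arm holds its last target. There are 200 camera calls.

## Working session

There is one attempt and no reset: what is moved stays moved. The work goes in short steps, Python scripts to look and compute and a tool call to move; the robot and the scene stay as the last step left them, time stands still between calls to the robot, and variables do not carry over. Pictures are saved under pics/ and viewed, about 8 in all and at most 12, crops included, and the job is handed in when it is done.

Besides the shell and the picture viewer there is one more tool, called after "Request:" in YAML: its name, and indented under it one key for each argument. carry_out: Moves the arm, as the interface text tells. Its arguments: {"type":"object","properties":{"series":{"type":"array","items":{"type":"array"}},"fingers":{"type":"number"},"squeeze":{"type":"number"}},"required":["series"]}

```bash
mkdir -p pics; ls
cat > h.py <<'E'
import numpy as np, cv2
from rig import manip
def grab(n,name=None):
    im=manip.get_image(n)
    if name: cv2.imwrite('pics/'+name,im['frame'])
    return im
def ray(im,u,v,z):
    R,_=cv2.Rodrigues(np.array(im['rvec'],float)); t=np.array(im['tvec'],float).ravel()
    d=R.T@np.linalg.inv(np.array(im['K']))@np.array([u,v,1.]); c=-R.T@t
    return c+d*(z-c[2])/d[2]
def proj(im,P):
    return cv2.projectPoints(np.array(P,float).reshape(-1,3),np.array(im['rvec'],float),np.array(im['tvec'],float),np.array(im['K'],float),None)[0].reshape(-1,2)
E
python3 - <<'E'
from h import *
a=grab('top','t0.png');b=grab('side','s0.png')
print(manip.get_state())
for i in(a,b):
    R,_=cv2.Rodrigues(np.array(i['rvec'],float));print(i['K'],-R.T@np.array(i['tvec']).ravel(),R)
E
```

```text
pics
{'clock': 0.1, 'qpos': array([ 1.00600449e+00,  2.76532779e-01,  1.50603698e+00,  6.00467455e-06,
        1.36073344e+00, -1.21017214e-01]), 'qd': array([-0.00103355, -0.00189948, -0.00400822,  0.00026927, -0.00228001,
        0.00129587]), 'effort': array([ 3.01031709e-03, -4.17698872e+01, -2.46407479e+01, -2.17017555e-04,
        5.78590902e-03,  5.62965312e-06]), 'position': array([0.24662076, 0.5188751 , 0.23051352]), 'ee_rot': array([ 3.63569274e-04,  8.45385003e-01,  5.34156779e-01, -7.74154522e-04]), 'contact_force': array([-0.37136339,  0.53933332, -0.4278577 ]), 'moment': array([-0.04758952, -0.01564689,  0.0431985 ]), 'width': 0.08524388583470283}
[[443.12757692   0.         259.61355551]
 [  0.         443.12757692 191.20950789]
 [  0.           0.           1.        ]] [ 0.34707411 -0.01366111  0.88322822] [[ 0.10225852 -0.99475407 -0.00274496]
 [-0.96232104 -0.09822481 -0.25355494]
 [ 0.25195519  0.02856969 -0.96731709]]
[[389.78879657   0.         252.40812374]
 [  0.         389.78879657 191.05576276]
 [  0.           0.           1.        ]] [0.41679199 0.74597369 0.66468193] [[-0.98080624 -0.19491635  0.00517057]
 [-0.12493354  0.60785593 -0.78415737]
 [ 0.14970213 -0.76975242 -0.62054048]]
```

View pics/t0.png

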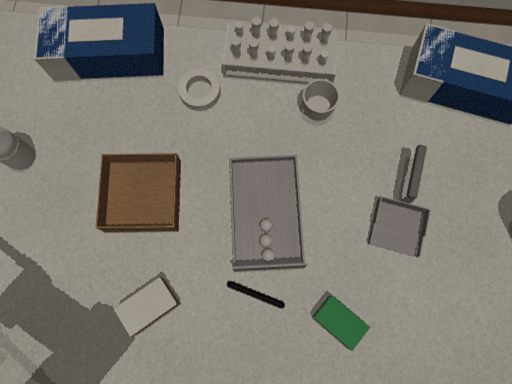

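View pics/s0.png

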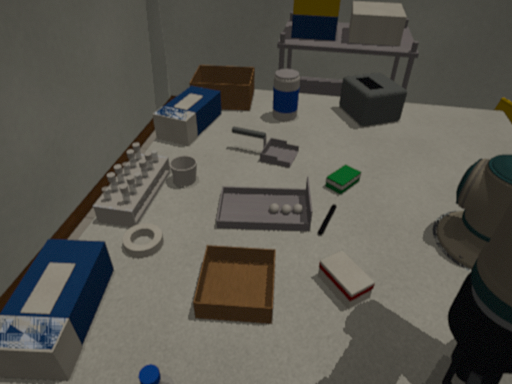

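Top view: carton at about (139,192), tray (267,213), stoppers (266,226), (266,241) and (268,255), scoop bowl (398,227), handle (414,172). I'll enlarge it to read the corners.

Run:
```python
from h import *
f=cv2.imread('pics/t0.png')
c=f[140:280,210:440]; cv2.imwrite('pics/t0c.png',cv2.convertScaleAbs(cv2.resize(c,None,fx=3.4,fy=3.4,interpolation=cv2.INTER_CUBIC),alpha=1.4))
h=cv2.cvtColor(f,cv2.COLOR_BGR2HSV)
m=cv2.inRange(h,(5,90,30),(25,255,220));m[:,:90]=0;m[:,190:]=0;m[:140]=0;m[245:]=0
p=cv2.findNonZero(m);print('carton',cv2.minAreaRect(p),cv2.boundingRect(p))
im=manip.get_image('top')
for q in cv2.boxPoints(cv2.minAreaRect(p)): print(q,ray(im,*q,0.05))
```

```text
carton ((137.5, 192.0), (78.0, 83.0), 90.0) (96, 153, 84, 79)
[ 96. 153.] [0.60925698 0.34305445 0.05      ]
[179. 153.] [0.62600325 0.17856771 0.05      ]
[179. 231.] [0.47079807 0.15534017 0.05      ]
[ 96. 231.] [0.45472678 0.31239249 0.05      ]
```

View pics/t0c.png

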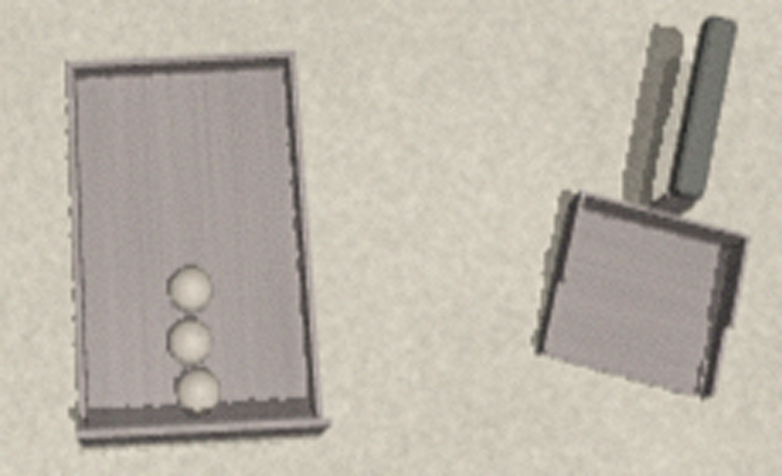

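Run:
```python
from h import *
im=manip.get_image('top')
def R(n,x,y,z):
    p=ray(im,210+x/3.4-.35,140+y/3.4-.35,z); print(n,p.round(4)); return p
a=R('tray TL',67,63,.025);b=R('tray TR',295,54,.025)
c=R('HW outer L',80,443,.065);d=R('HW outer R',325,433,.065)
print('tray yaw',np.arctan2(*( (a-b)[[0,1]]*[-1,1])), np.arctan2(*((c-d)[[0,1]]*[-1,1])), 'len',np.linalg.norm((a+b-c-d)[:2]/2),np.linalg.norm(a-b),np.linalg.norm(c-d)); m=(a+b+c+d)/4;print('centre',m, 'axis yaw',np.arctan2(*((a+b-c-d)[[1,0]])))
for n,x,y in(('sc',189,288),('sb',189,341),('sa',198,390)): R(n,x,y,.024)
h=R('handle far',721,18,.071);k=R('handle near',686,197,.071);print('len',np.linalg.norm(h-k),'yaw',np.arctan2(*((h-k)[[1,0]])))
l=R('mouthL',541,353,.002);r=R('mouthR',706,397,.001);print(np.linalg.norm(l-r),'yaw',np.arctan2(*((l-r)[[0,1]]*[-1,1])))
p=R('backL top',581,193,.03);q=R('backR top',746,238,.03);print(np.linalg.norm(p-q),'yaw',np.arctan2(*((p-q)[[0,1]]*[-1,1])))
ax=(h-k)/np.linalg.norm(h-k);print('grip from handle',k+ax*.037, 'from bowl back', (p+q)/2+ax*.0375,'from mouth',(l+r)/2+ax*.1325)
```

```text
tray TL [0.6337 0.0803 0.025 ]
tray TR [ 0.6533 -0.0555  0.025 ]
HW outer L [0.4076 0.0433 0.065 ]
HW outer R [ 0.4263 -0.087   0.065 ]
tray yaw 0.14311502874709806 0.14253042311674596 len 0.22913077800676712 0.137168310107295 0.13165926330248115
centre [ 0.53022323 -0.00472522  0.045     ] axis yaw 0.15019525378986112
sc [ 0.505  -0.0062  0.024 ]
sb [ 0.4743 -0.0092  0.024 ]
sa [ 0.447  -0.0171  0.024 ]
handle far [ 0.6833 -0.294   0.071 ]
handle near [ 0.5753 -0.2758  0.071 ]
len 0.10945903288723385 yaw -0.1673222932421628
mouthL [ 0.4916 -0.215   0.002 ]
mouthR [ 0.4758 -0.3118  0.001 ]
0.09805809614789399 yaw -0.16158928842759562
backL top [ 0.583  -0.2281  0.03  ]
backR top [ 0.5659 -0.3239  0.03  ]
0.09731596734914658 yaw -0.17756304541782353
grip from handle [ 0.61181058 -0.28191284  0.071     ] from bowl back [ 0.61142738 -0.28222     0.03      ] from mouth [ 0.61434792 -0.28550284  0.0015    ]
```

Request:
carry_out:
  series:
    - [[0,0,0],-5.3]
    - [[0,0,0],-5.3]
    - [[0,0,0],-5.2]
    - [[-15,10,0],0]
    - [[-29,20,0],0]
    - [[-29,20,0],0]
    - [[-29,20,0],0]
    - [[-29,20,0],0]
    - [[-29,20,0],0]
    - [[-29,20,0],0]
  fingers: 60

```text
clock: 1.03
position: [0.3464, 0.3109, 0.2271]
ee_rot: [-0.001, 0.755, 0.656, -0.002]
contact_force: [1.3, 0.1, -0.8]
width: 0.0599
```

Request:
carry_out:
  series:
    - [[-29,20,0],0]
    - [[-29,20,0],0]
    - [[-29,20,0],0]
    - [[-29,20,0],0]
    - [[-29,20,0],0]
    - [[-29,20,0],0]
    - [[-29,20,0],0]
    - [[-29,20,0],0]
    - [[-29,20,0],0]
    - [[-29,20,0],0]

```text
clock: 1.87
position: [0.5068, -0.0214, 0.2266]
ee_rot: [-0.001, 0.755, 0.656, -0.001]
contact_force: [0.2, 0.0, 0.2]
width: 0.0601
```

```bash
cat >> h.py <<'E'
from scipy.spatial.transform import Rotation as Ro
def togo(x,y,z,yaw=None):
    s=manip.get_state(); q=np.array(s['ee_rot']); r=Ro.from_quat(q[[1,2,3,0]]); M=r.as_matrix()
    yw=np.arctan2(M[1,1],M[0,1]); p=np.array(s['position'])
    out=M.T@(np.array([x,y,z])-p)*1e3
    print('t %.2f'%s['clock'],'pos',p.round(4),'yaw %.3f'%yw,'tiltz',M[:,2].round(3),'F',np.round(s['contact_force'],1),'w %.1f'%(s['width']*1e3))
    print('shift mm',out.round(1),'turn deg',None if yaw is None else round(-np.degrees(yaw-yw),2))
    if yaw is not None:
        c,sn=np.cos(yaw),np.sin(yaw); d=np.array([x,y,z])-p
        print('shift after turn',np.round(1e3*np.array([-sn*d[0]+c*d[1],c*d[0]+sn*d[1],-d[2]]),1))
E
python3 -c "
from h import *
togo(.612,-.283,.15,-.168)"
```

```text
t 1.87 pos [ 0.5068 -0.0214  0.2266] yaw -0.141 tiltz [-0.002  0.001 -1.   ] F [0.2 0.  0.2] w 60.1
shift mm [-244.3  141.1   76.1] turn deg 1.56
shift after turn [-240.3  147.5   76.6]
```

Request:
carry_out:
  series:
    - [[-27,16.5,0],0.8]
    - [[-27,16.5,0],0.8]
    - [[-27,16.5,3],0]
    - [[-27,16.5,5],0]
    - [[-27,16.5,5],0]
    - [[-27,16.5,5],0]
    - [[-27,16.5,5],0]
    - [[-27,16.5,5],0]
    - [[-15,9,5],0]
    - [[-5,3,3],0]

```text
clock: 2.7
position: [0.6147, -0.2992, 0.1861]
ee_rot: [-0.0, 0.767, 0.642, -0.001]
contact_force: [0.0, 0.1, 0.5]
width: 0.0604
```

```bash
python3 -c "
from h import *
togo(.612,-.283,.13,-.168)"
```

```text
t 2.70 pos [ 0.6147 -0.2992  0.1861] yaw -0.178 tiltz [-0.001 -0.    -1.   ] F [0.  0.1 0.5] w 60.4
shift mm [15.5 -5.4 56.1] turn deg -0.56
shift after turn [15.5 -5.3 56.1]
```

Request:
carry_out:
  series:
    - [[8,-3,20],-0.5]
    - [[6,-2,25],0]
    - [[2,-1,25],0]
    - [[0,0,25],0]
    - [[0,0,20],0]
    - [[0,0,10],0]
    - [[0,0,5],0]
    - [[0,0,0],0]

```text
clock: 3.37
position: [0.6105, -0.2799, 0.0503]
ee_rot: [-0.002, 0.765, 0.644, -0.0]
contact_force: [0.9, 0.3, 0.5]
width: 0.06
```

```bash
python3 -c "
from h import *
togo(.612,-.283,.043,-.168)"
```

```text
t 3.37 pos [ 0.6105 -0.2799  0.0503] yaw -0.171 tiltz [-0.002  0.002 -1.   ] F [0.9 0.3 0.5] w 60.0
shift mm [-2.8  2.1  7.3] turn deg -0.15
shift after turn [-2.8  2.   7.3]
```

Request:
carry_out:
  series:
    - [[-2,1,4],0]
    - [[-1,1,3],0]
    - [[0,0,1],0]
    - [[0,0,0],0]

```text
clock: 3.7
position: [0.6144, -0.2842, 0.0456]
ee_rot: [0.001, 0.765, 0.645, 0.001]
contact_force: [0.3, 0.3, -0.6]
width: 0.0601
```

Request:
carry_out:
  series:
    - [[0,0,0],0]
    - [[0,0,0],0]
    - [[0,0,0],0]
    - [[0,0,0],0]
    - [[0,0,0],0]
    - [[0,0,0],0]
    - [[0,0,0],0]
    - [[0,0,0],0]
  fingers: 0
  squeeze: 90

```text
clock: 4.37
position: [0.6158, -0.2852, 0.0482]
ee_rot: [0.004, 0.765, 0.644, 0.002]
contact_force: [-0.6, 0.2, 0.4]
width: 0.0162
```

```bash
python3 -c "
from h import *
togo(.612,-.283,.043,-.168)"
```

```text
t 4.37 pos [ 0.6158 -0.2852  0.0482] yaw -0.171 tiltz [ 0.008 -0.003 -1.   ] F [-0.6  0.2  0.4] w 16.2
shift mm [ 1.5 -4.2  5.1] turn deg -0.15
shift after turn [ 1.5 -4.2  5.2]
```

Request:
carry_out:
  series:
    - [[0,0,-10],0]
    - [[0,0,-20],0]
    - [[0,0,-25],0]
    - [[0,0,-25],-3]
    - [[0,0,-25],-5]
    - [[0,0,-10],-5]
    - [[0,0,0],-5]
    - [[0,0,0],0]
  squeeze: 120

```text
clock: 5.03
position: [0.6133, -0.2839, 0.1699]
ee_rot: [0.001, 0.649, 0.761, 0.001]
contact_force: [-0.3, 0.6, -1.5]
width: 0.0156
```

```bash
python3 -c "
from h import *
togo(.672,.0162,.15,.146)
grab('side','s1.png')"
```

```text
t 5.03 pos [ 0.6133 -0.2839  0.1699] yaw 0.158 tiltz [ 0.003 -0.    -1.   ] F [-0.3  0.6 -1.5] w 15.6
shift mm [287.1 105.1  20. ] turn deg 0.68
shift after turn [288.4 101.7  19.9]
```

View pics/s1.png

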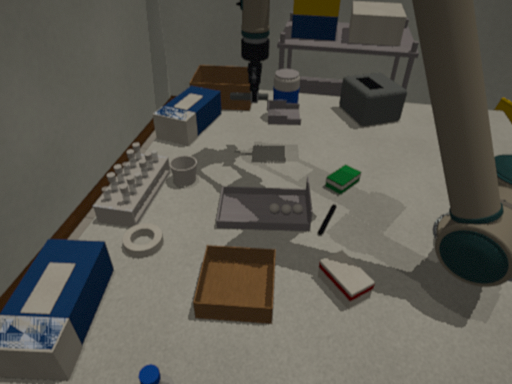

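The scoop is held level: the bowl is at (284,112) and its shadow at (268,152). I'll move it over the tray.

Request:
carry_out:
  series:
    - [[14,5,0],0.7]
    - [[30,10,0],0]
    - [[32,11,0],0]
    - [[32,11,0],0]
    - [[32,11,0],0]
    - [[32,11,0],0]
    - [[32,11,0],0]
    - [[32,11,0],0]
    - [[32,11,0],0]
    - [[20,8,0],0]

```text
clock: 5.92
position: [0.6725, 0.0203, 0.163]
ee_rot: [-0.003, 0.669, 0.743, -0.004]
contact_force: [0.0, -0.3, -1.1]
width: 0.0157
```

```bash
python3 -c "
from h import *
togo(.672,.0162,.11,.146)"
```

```text
t 5.92 pos [0.6725 0.0203 0.163 ] yaw 0.104 tiltz [-0.01  -0.001 -1.   ] F [ 0.  -0.3 -1.1] w 15.7
shift mm [-4.  -0.4 53. ] turn deg -2.39
shift after turn [-3.9 -1.1 53. ]
```

Request:
carry_out:
  series:
    - [[-3,0,15],-1.5]
    - [[-2,0,15],-1]
    - [[-1,0,12],-0.3]
    - [[0,0,4],0]
    - [[0,0,0],0]

```text
clock: 6.33
position: [0.6722, 0.0242, 0.1128]
ee_rot: [-0.006, 0.651, 0.759, -0.003]
contact_force: [-0.7, 0.3, -1.6]
width: 0.0153
```

```bash
python3 -c "
from h import *
togo(.672,.0162,.07,.146)
im=grab('top'); c=im['frame'][100:280,200:340]; cv2.imwrite('pics/t2.png',cv2.convertScaleAbs(cv2.resize(c,None,fx=3.3,fy=3.3,interpolation=cv2.INTER_CUBIC),alpha=1.4))"
```

```text
t 6.33 pos [0.6722 0.0242 0.1128] yaw 0.154 tiltz [-0.014  0.003 -1.   ] F [-0.7  0.3 -1.6] w 15.3
shift mm [-8.1 -0.8 42.8] turn deg 0.46
shift after turn [-7.9 -1.4 42.8]
```

View pics/t2.png

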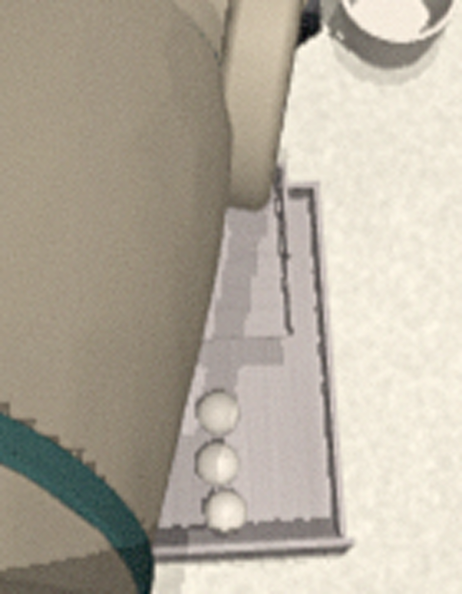

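Top crop: the mouth's right corner is at (290,333), clear of stopper c at (217,412). I'll correct the lateral error and lower it.

Request:
carry_out:
  series:
    - [[-6,0,5],0.4]
    - [[-4,0,6],0]
    - [[-1,0,6],0]
    - [[0,0,3],0]
    - [[0,0,0],0]

```text
clock: 6.8
position: [0.6751, 0.0103, 0.0935]
ee_rot: [-0.004, 0.655, 0.755, -0.003]
contact_force: [-1.0, 0.1, -1.7]
width: 0.0156
```

```bash
python3 -c "
from h import *
togo(.672,.0162,.054,.146)
im=manip.get_image('top'); print(ray(im,200+290/3.3,100+333/3.3,.085))"
```

```text
t 6.80 pos [0.6751 0.0103 0.0935] yaw 0.142 tiltz [-0.01   0.002 -1.   ] F [-1.   0.1 -1.7] w 15.6
shift mm [ 6.1 -1.8 39.5] turn deg -0.23
shift after turn [ 6.3 -2.2 39.5]
[ 0.5418347  -0.04403964  0.085     ]
```

Request:
carry_out:
  series:
    - [[3,-1,10],-0.1]
    - [[2,0,10],0]
    - [[0,0,8],0]
    - [[0,0,5],0]
    - [[0,0,2],0]
    - [[0,0,0],0]

```text
clock: 7.35
position: [0.6727, 0.0162, 0.0551]
ee_rot: [-0.005, 0.654, 0.756, -0.002]
contact_force: [0.3, -0.0, -2.3]
width: 0.0156
```

```bash
python3 -c "
from h import *
togo(.672,.0162,.052,.146)"
```

```text
t 7.35 pos [0.6727 0.0162 0.0551] yaw 0.144 tiltz [-0.01   0.002 -1.   ] F [ 0.3 -0.  -2.3] w 15.6
shift mm [ 0.1 -0.6  3.1] turn deg -0.11
shift after turn [ 0.1 -0.7  3.1]
```

Request:
carry_out:
  series:
    - [[0,0,2],0]
    - [[0,0,2],0]
    - [[0,0,2],0]
    - [[0,0,2],0]
    - [[0,0,1],0]
    - [[0,0,1],0]
  squeeze: 40

```text
clock: 7.85
position: [0.6734, 0.0165, 0.0516]
ee_rot: [-0.003, 0.654, 0.756, -0.002]
contact_force: [0.6, 1.1, 0.4]
width: 0.0156
```

```bash
python3 -c "
from h import *
togo(.672,.0162,.052,.146)"
```

```text
t 7.85 pos [0.6734 0.0165 0.0516] yaw 0.145 tiltz [-0.007  0.001 -1.   ] F [0.6 1.1 0.4] w 15.6
shift mm [-0.1 -1.4 -0.4] turn deg -0.07
shift after turn [-0.1 -1.4 -0.4]
```

Request:
carry_out:
  series:
    - [[0,-5,1],0]
    - [[0,-6,1],0]
    - [[0,-6,0.5],0]
    - [[0,-6,0.5],0]
    - [[0,-6,0.5],0]
    - [[0,-6,0.5],0]
    - [[0,-6,0.5],0]
    - [[0,-6,0.5],0]
    - [[0,-6,0.5],0]
    - [[0,-3,0],0]
  squeeze: 90

```text
clock: 8.68
position: [0.6241, 0.0072, 0.0525]
ee_rot: [0.008, 0.655, 0.756, 0.007]
contact_force: [2.8, 0.8, 3.5]
width: 0.0156
```

```bash
python3 -c "
from h import *
togo(.672-.117*.989,.0162-.117*.1455,.052,.146)"
```

```text
t 8.68 pos [0.6241 0.0072 0.0525] yaw 0.144 tiltz [ 0.021  0.001 -1.   ] F [2.8 0.8 3.5] w 15.6
shift mm [  1.7 -68.3  -1. ] turn deg -0.14
shift after turn [  1.9 -68.3   0.5]
```

```bash
python3 -c "
from h import *
im=grab('side'); c=im['frame'][150:250,180:340]; cv2.imwrite('pics/s2.png',cv2.convertScaleAbs(cv2.resize(c,None,fx=4.5,fy=4.5,interpolation=cv2.INTER_CUBIC),alpha=1.4))"
```

```text
(no output)
```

View pics/s2.png

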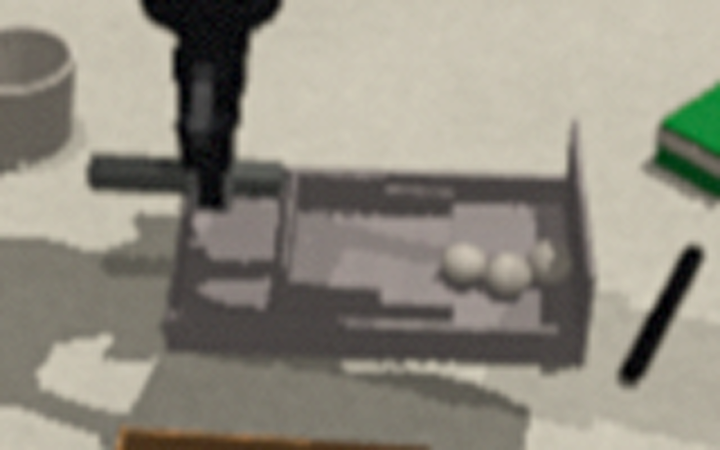

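Side crop: the mouth edge is near x=455, with c (464,263) right at the lip, b (507,273) ahead of it, and a (548,262) against the high wall. I'll keep pushing.

Request:
carry_out:
  series:
    - [[0,-5,0.3],0]
    - [[0,-6,0.3],0]
    - [[0,-6,0.3],0]
    - [[0,-6,0.3],0]
    - [[0,-6,0.3],0]
    - [[0,-6,0.3],0]
    - [[0,-6,0.3],0]
    - [[0,-3,0],0]

```text
clock: 9.4
position: [0.5823, -0.0, 0.0531]
ee_rot: [0.012, 0.655, 0.756, 0.011]
contact_force: [4.9, 0.5, 5.6]
width: 0.0155
```

```bash
python3 -c "
from h import *
togo(.672-.117*.989,.0162-.117*.1455,.052,.146)"
```

```text
t 9.40 pos [ 0.5823 -0.      0.0531] yaw 0.142 tiltz [ 0.033  0.001 -0.999] F [4.9 0.5 5.6] w 15.5
shift mm [  2.9 -25.9   0.2] turn deg -0.2
shift after turn [  3.  -25.9   1.1]
```

Request:
carry_out:
  series:
    - [[1,-5,0.2],0]
    - [[1,-5,0.2],0]
    - [[0,-5,0],0]
    - [[0,-5,0],0]
    - [[0,-4,0],0]
    - [[0,-3,0],0]

```text
clock: 9.9
position: [0.5581, -0.0027, 0.055]
ee_rot: [0.017, 0.655, 0.755, 0.015]
contact_force: [7.3, 3.1, 7.0]
width: 0.0159
```

```bash
python3 -c "
from h import *
togo(.672-.117*.989,.0162-.117*.1455,.052,.146)
im=grab('side'); c=im['frame'][150:250,180:340]; cv2.imwrite('pics/s3.png',cv2.convertScaleAbs(cv2.resize(c,None,fx=4.5,fy=4.5,interpolation=cv2.INTER_CUBIC),alpha=1.4))"
```

```text
t 9.90 pos [ 0.5581 -0.0027  0.055 ] yaw 0.141 tiltz [ 0.044  0.    -0.999] F [7.3 3.1 7. ] w 15.9
shift mm [ 2.1 -1.6  2.9] turn deg -0.28
shift after turn [ 2.1 -1.5  3. ]
```

View pics/s3.png

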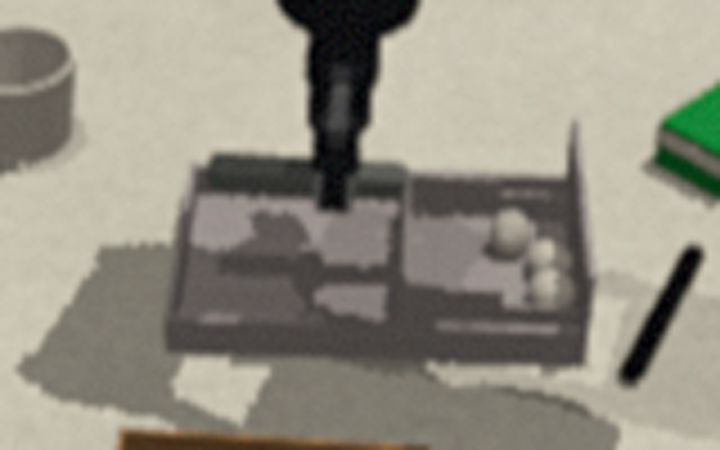

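Side crop: the lip is at the high wall. c (512,232) is well inside, and a and b (547,255)/(548,288) stand side by side just behind the lip. I'll push the last bit, then drag back gently and pull the bowl's back wall against the low +x wall, so the scoop pivots mouth-up in the grip.

Request:
carry_out:
  series:
    - [[0,-3,0.5],0]
    - [[0,-3,0.5],0]
    - [[0,0,0],0]
    - [[0,2,0],0]
    - [[0,3,0],0]
    - [[0,4,0],0]
    - [[0,5,0],0]
    - [[0,6,0],0]
    - [[0,6,0],0]
    - [[0,6,0],0]

```text
clock: 10.78
position: [0.5758, 0.0025, 0.0524]
ee_rot: [0.009, 0.655, 0.756, 0.01]
contact_force: [-2.5, -0.6, 2.9]
width: 0.0154
```

```bash
python3 -c "
from h import *
togo(.672,.0162,.052,.146)
im=grab('side'); c=im['frame'][150:250,180:340]; cv2.imwrite('pics/s4.png',cv2.convertScaleAbs(cv2.resize(c,None,fx=4.5,fy=4.5,interpolation=cv2.INTER_CUBIC),alpha=1.4))"
```

```text
t 10.78 pos [0.5758 0.0025 0.0524] yaw 0.142 tiltz [ 0.026  0.003 -1.   ] F [-2.5 -0.6  2.9] w 15.4
shift mm [-0.1 97.2  2.9] turn deg -0.2
shift after turn [-0.5 97.2  0.4]
```

View pics/s4.png

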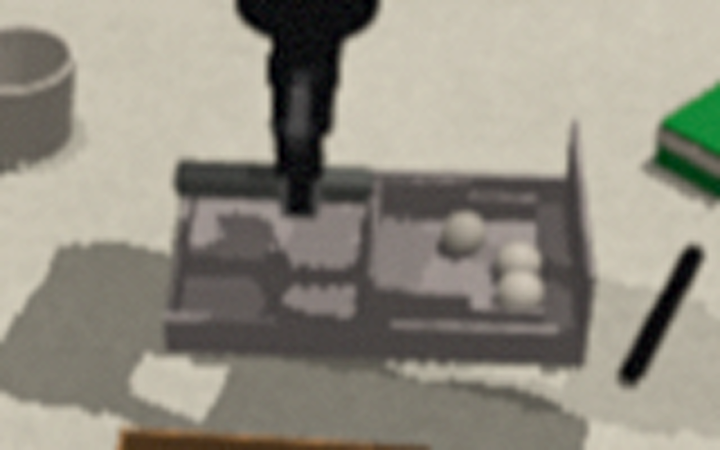

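All three ride with the scoop: c is at (463,232), a and b at (518,258)/(519,290). I'll keep dragging back.

Request:
carry_out:
  series:
    - [[0,5,0],0]
    - [[0,7,0],0]
    - [[0,9,0],0]
    - [[0,10,0],0]
    - [[0,10,0],0]
    - [[0,10,0],0]
    - [[0,10,0],0]
    - [[0,9,0],0]
    - [[0,7,0],0]
    - [[0,5,0],0]

```text
clock: 11.67
position: [0.6716, 0.0164, 0.0546]
ee_rot: [0.012, 0.655, 0.755, 0.013]
contact_force: [-2.0, -0.1, 2.0]
width: 0.0154
```

```bash
python3 -c "
from h import *
togo(.672,.0162,.052,.146)"
```

```text
t 11.67 pos [0.6716 0.0164 0.0546] yaw 0.141 tiltz [ 0.036  0.004 -0.999] F [-2.  -0.1  2. ] w 15.4
shift mm [-0.3  0.3  2.6] turn deg -0.27
shift after turn [-0.3  0.4  2.6]
```

Request:
carry_out:
  series:
    - [[0,3,0],0]
    - [[0,3,0],0]
    - [[0,3,0],0]
    - [[0,3,0],0]
    - [[0,3,0],0]
    - [[0,3,-1],0]
    - [[0,3,-1],0]
    - [[0,3,-1],0]
  squeeze: 35

```text
clock: 12.33
position: [0.6813, 0.0184, 0.0519]
ee_rot: [-0.0, 0.653, 0.758, -0.0]
contact_force: [-5.5, -1.3, -1.0]
width: 0.0158
```

```bash
python3 -c "
from h import *
togo(.672,.0162,.052,.146)
im=grab('side'); c=im['frame'][130:250,170:340]; cv2.imwrite('pics/s5.png',cv2.convertScaleAbs(cv2.resize(c,None,fx=4.5,fy=4.5,interpolation=cv2.INTER_CUBIC),alpha=1.4))"
```

```text
t 12.33 pos [0.6813 0.0184 0.0519] yaw 0.149 tiltz [-0. -0. -1.] F [-5.5 -1.3 -1. ] w 15.8
shift mm [-0.8 -9.5 -0.1] turn deg 0.15
shift after turn [-0.8 -9.5 -0.1]
```

View pics/s5.png

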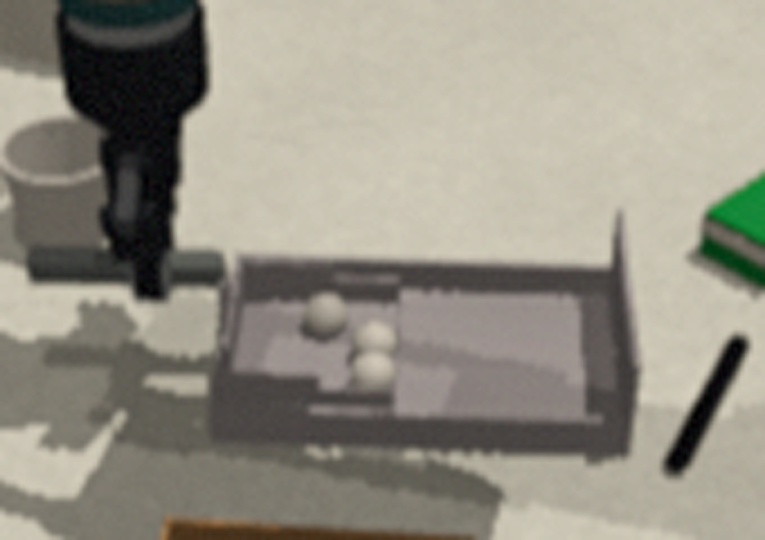

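Side crop: the scoop's back wall is on the +x wall and all three are inside, c at (325,315), a and b at (373,340)/(374,371), lip near 395. I'll keep pulling to tilt the mouth up.

Request:
carry_out:
  series:
    - [[0,4,-1],0]
    - [[0,4,-1],0]
    - [[0,4,-1],0]
    - [[0,4,-1],0]
    - [[0,4,-1],0]
    - [[0,4,-1],0]
  squeeze: 25

```text
clock: 12.88
position: [0.6829, 0.0189, 0.0497]
ee_rot: [-0.017, 0.65, 0.76, -0.019]
contact_force: [-6.8, -2.2, 0.8]
width: 0.0153
```

```bash
python3 -c "
from h import *
togo(.672,.0162,.052,.146)
im=grab('side'); c=im['frame'][130:250,170:340]; cv2.imwrite('pics/s6.png',cv2.convertScaleAbs(cv2.resize(c,None,fx=4.5,fy=4.5,interpolation=cv2.INTER_CUBIC),alpha=1.4))"
```

```text
t 12.88 pos [0.6829 0.0189 0.0497] yaw 0.155 tiltz [-0.05  -0.006 -0.999] F [-6.8 -2.2  0.8] w 15.3
shift mm [ -0.9 -11.3  -1.8] turn deg 0.52
shift after turn [ -1.  -11.2  -2.3]
```

View pics/s6.png

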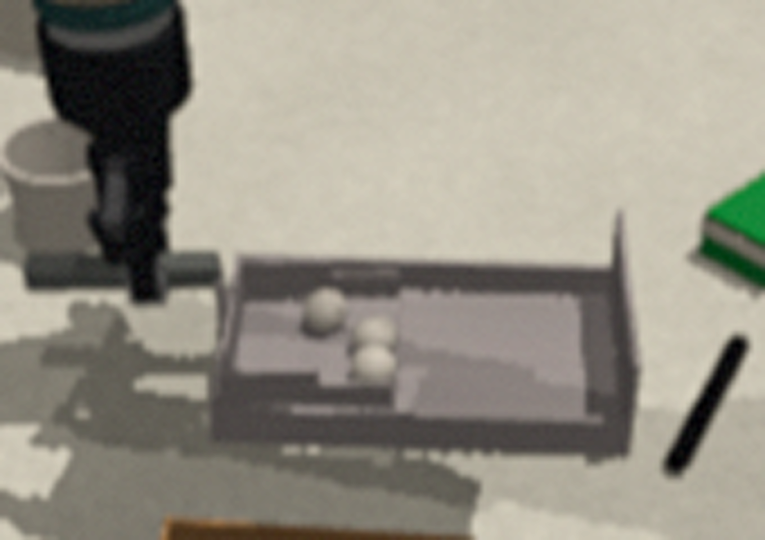

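The tool itself tilts along with the scoop (mouth-up about 5°), because each row starts from the measured pose. A bit more tilt, then a straight lift.

Request:
carry_out:
  series:
    - [[0,5,-2],0]
    - [[0,5,-2],0]
    - [[0,5,-2],0]
    - [[0,5,-2],0]
    - [[0,5,-2],0]
    - [[0,5,-2],0]
  squeeze: 100

```text
clock: 13.43
position: [0.6845, 0.0191, 0.0469]
ee_rot: [-0.04, 0.648, 0.759, -0.044]
contact_force: [-8.0, -2.2, -1.8]
width: 0.0156
```

```bash
python3 -c "
from h import *
togo(.672,.0162,.052,.146)"
```

```text
t 13.43 pos [0.6845 0.0191 0.0469] yaw 0.158 tiltz [-0.117 -0.014 -0.993] F [-8.  -2.2 -1.8] w 15.6
shift mm [ -0.9 -13.3  -3.6] turn deg 0.7
shift after turn [ -1.1 -12.7  -5.1]
```

Request:
carry_out:
  series:
    - [[0,-2,-3],0]
    - [[0,-2,-6],0]
    - [[0,-2,-9],0]
    - [[0,-2,-12],0]
    - [[0,-2,-14],0]
    - [[0,-2,-14],0]
    - [[0,-2,-14],0]
    - [[0,-2,-12],0]
    - [[0,-1,-8],0]
    - [[0,-0.5,-4],0]

```text
clock: 14.27
position: [0.6849, 0.0185, 0.1555]
ee_rot: [-0.032, 0.649, 0.759, -0.035]
contact_force: [0.6, -0.8, -2.1]
width: 0.0159
```

Run:
```python
from h import *
togo(.672,.0162,.15,.146)
im=manip.get_image('top'); f=cv2.imread('pics/t0.png')
h=cv2.cvtColor(f,cv2.COLOR_BGR2HSV)
m=cv2.inRange(h,(5,80,20),(25,255,230));m[:,:85]=0;m[:,195:]=0;m[:140]=0;m[245:]=0
m=cv2.morphologyEx(m,cv2.MORPH_OPEN,np.ones((3,3)));m=cv2.morphologyEx(m,cv2.MORPH_CLOSE,np.ones((7,7)))
c=max(cv2.findContours(m,cv2.RETR_EXTERNAL,cv2.CHAIN_APPROX_NONE)[0],key=cv2.contourArea)
p=cv2.approxPolyDP(c,4,True)[:,0];print(p.tolist())
for q in p: print(q,ray(im,*q,.05).round(4)[:2],ray(im,*q,0).round(4)[:2])
print('nadir',proj(im,[[.347,-.014,0]]))
# brightness transects across rim
g=cv2.cvtColor(f,cv2.COLOR_BGR2GRAY)
for v in(175,210): print('row',v,g[v,92:112].tolist(),g[v,168:188].tolist())
for u in(120,160): print('col',u,g[146:164,u].tolist(),g[218:238,u].tolist())
```

```text
t 14.27 pos [0.6849 0.0185 0.1555] yaw 0.157 tiltz [-0.095 -0.012 -0.995] F [ 0.6 -0.8 -2.1] w 15.9
shift mm [ -0.2 -12.5   6.7] turn deg 0.62
shift after turn [ -0.4 -13.1   5.5]
[[102, 154], [96, 227], [177, 230], [176, 154]]
[102 154] [0.6084 0.3308] [0.6241 0.3514]
[ 96 227] [0.4623 0.3139] [0.4692 0.3336]
[177 230] [0.4723 0.1594] [0.4798 0.1698]
[176 154] [0.6233 0.1842] [0.6399 0.1961]
nadir [[261.04198519 307.42103815]]
row 175 [147, 147, 145, 145, 148, 146, 149, 126, 94, 48, 41, 39, 41, 34, 34, 37, 39, 67, 91, 93] [86, 84, 79, 82, 85, 89, 82, 77, 55, 40, 34, 44, 100, 148, 146, 145, 145, 145, 145, 143]
row 210 [149, 147, 145, 146, 143, 107, 55, 31, 37, 38, 44, 40, 37, 35, 49, 88, 90, 87, 90, 91] [88, 85, 88, 88, 88, 102, 65, 45, 39, 38, 30, 69, 144, 151, 143, 144, 147, 143, 146, 146]
col 120 [148, 145, 148, 147, 144, 141, 142, 134, 88, 45, 46, 53, 52, 44, 49, 50, 63, 81] [88, 88, 87, 90, 90, 85, 53, 56, 70, 83, 53, 39, 47, 56, 110, 149, 146, 143, 142, 148]
col 160 [147, 148, 148, 143, 146, 146, 136, 109, 88, 49, 51, 44, 47, 43, 43, 52, 75, 86] [87, 87, 86, 89, 91, 81, 54, 61, 78, 68, 50, 43, 47, 85, 127, 139, 149, 148, 146, 145]
```

Request:
carry_out:
  series:
    - [[4,0,0],0.4]
    - [[8,0,0],0.4]
    - [[13,-1,0],0.4]
    - [[18,-2,0],0.4]
    - [[22,-2,0],0.4]
    - [[22,-2,0],0]
    - [[22,-2,0],0]
    - [[22,-2,0],0]
    - [[22,-2,0],0]
    - [[18,-2,0],0]

```text
clock: 15.15
position: [0.6438, 0.1936, 0.1485]
ee_rot: [-0.036, 0.666, 0.744, -0.041]
contact_force: [0.0, -0.1, -1.7]
width: 0.0157
```

Request:
carry_out:
  series:
    - [[20,-2,0],0]
    - [[18,-2,0],0]
    - [[15,-1,0],0]
    - [[10,-1,0],0]
    - [[6,0,0],0]
    - [[3,0,0],0]
    - [[0,0,0],0]

```text
clock: 15.73
position: [0.623, 0.2756, 0.1425]
ee_rot: [-0.04, 0.664, 0.745, -0.045]
contact_force: [0.1, -0.4, -1.7]
width: 0.0155
```

```bash
python3 -c "
from h import *
togo(.633,.2594,.13,.12)"
```

```text
t 15.73 pos [0.623  0.2756 0.1425] yaw 0.115 tiltz [-0.119 -0.014 -0.993] F [ 0.1 -0.4 -1.7] w 15.5
shift mm [-17.2   9.5  11.4] turn deg -0.28
shift after turn [-17.2   7.9  12.5]
```

Request:
carry_out:
  series:
    - [[-4,2,2],0]
    - [[-6,3,3],0]
    - [[-4,3,3],0]
    - [[-1,1,2],0]
    - [[0,0,0],0]

```text
clock: 16.15
position: [0.6349, 0.2559, 0.1302]
ee_rot: [-0.039, 0.665, 0.744, -0.046]
contact_force: [-0.4, -0.1, -3.4]
width: 0.0151
```

```bash
python3 -c "
from h import *
togo(.633,.2594,.068,.12)
a=grab('side');b=grab('top')
o=[cv2.resize(i['frame'][y:y+150,x:x+200],None,fx=2,fy=4/2,interpolation=cv2.INTER_CUBIC) for i,x,y in((a,150,170),(b,60,110))]
cv2.imwrite('pics/c1.png',cv2.convertScaleAbs(np.hstack(o),alpha=1.4))"
```

```text
t 16.15 pos [0.6349 0.2559 0.1302] yaw 0.111 tiltz [-0.119 -0.017 -0.993] F [-0.4 -0.1 -3.4] w 15.1
shift mm [ 3.9  5.9 61.9] turn deg -0.51
shift after turn [ 3.8 -1.5 62.2]
```

View pics/c1.png

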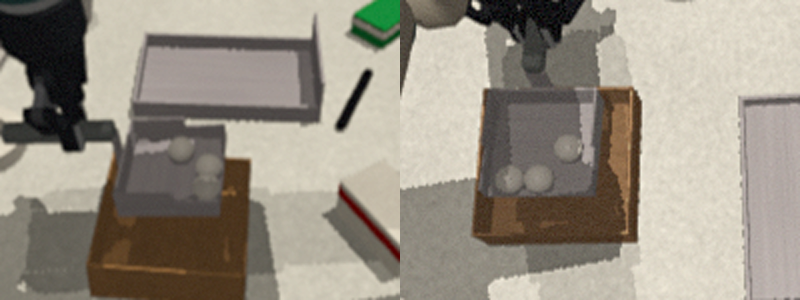

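Both views show all three stoppers in the bowl, above the carton. In the top half they sit at (510,180), (538,180) and (568,148), inside the bowl. I'll lower into the carton.

Request:
carry_out:
  series:
    - [[1,0.5,5],-0.4]
    - [[1,1,9],0]
    - [[1,1,11],0]
    - [[0,1,11],0]
    - [[0,1,10],0]
    - [[0,1,7],0]
    - [[0,0,4],0]
    - [[0,0,1],0]

```text
clock: 16.92
position: [0.6316, 0.2599, 0.0653]
ee_rot: [-0.04, 0.662, 0.747, -0.046]
contact_force: [0.4, -0.3, -2.5]
width: 0.0155
```

```bash
python3 -c "
from h import *
togo(.633,.2594,.066,.12)"
```

```text
t 16.92 pos [0.6316 0.2599 0.0653] yaw 0.120 tiltz [-0.12  -0.016 -0.993] F [ 0.4 -0.3 -2.5] w 15.5
shift mm [-0.7  1.2 -0.9] turn deg -0.0
shift after turn [-0.7  1.3 -0.7]
```

Request:
carry_out:
  series:
    - [[0,-4,0],0]
    - [[0,-5,0],0]
    - [[0,-5,0],0]
    - [[0,-5,0],0]
    - [[0,-5,0],0]
    - [[0,-5,-1],0]
    - [[0,-5,-2],0]
    - [[0,-5,-2],0]
    - [[0,-5,-2],0]
  squeeze: 25

```text
clock: 17.67
position: [0.6078, 0.2574, 0.084]
ee_rot: [-0.023, 0.663, 0.748, -0.025]
contact_force: [6.3, 0.5, -4.8]
width: 0.0156
```

```bash
python3 -c "
from h import *
togo(.59,.2594,.066,.12)"
```

```text
t 17.67 pos [0.6078 0.2574 0.084 ] yaw 0.121 tiltz [-0.066 -0.007 -0.998] F [ 6.3  0.5 -4.8] w 15.6
shift mm [  4.1 -16.2  19.1] turn deg 0.06
shift after turn [  4.1 -17.4  18. ]
```

Request:
carry_out:
  series:
    - [[0,6,2],0]
    - [[0,2,8],0]
    - [[0,0,10],0]
    - [[0,0,6],0]
    - [[0,-4,0],0]
    - [[0,-5,0],0]
    - [[0,-5,0],0]
    - [[0,-5,0],0]
    - [[0,-5,0],0]
    - [[0,-5,0],0]

```text
clock: 18.5
position: [0.6063, 0.2574, 0.0647]
ee_rot: [-0.006, 0.663, 0.749, -0.004]
contact_force: [6.2, 0.7, -0.8]
width: 0.0157
```

```bash
python3 -c "
from h import *
togo(.59,.2594,.066,.12)"
```

```text
t 18.50 pos [0.6063 0.2574 0.0647] yaw 0.122 tiltz [-0.015  0.003 -1.   ] F [ 6.2  0.7 -0.8] w 15.7
shift mm [  3.9 -16.   -1. ] turn deg 0.09
shift after turn [  3.9 -16.   -1.3]
```

Request:
carry_out:
  series:
    - [[0,-6,-1],0]
    - [[0,-6,-1],0]
    - [[0,-6,-1],0]
    - [[0,-6,-1],0]
    - [[0,-6,-1],0]
    - [[0,-6,-1],0]
    - [[0,-6,-1],0]
    - [[0,-6,-1],0]

```text
clock: 19.17
position: [0.601, 0.2568, 0.0817]
ee_rot: [0.026, 0.662, 0.749, 0.036]
contact_force: [9.8, 0.5, -6.4]
width: 0.0155
```

```bash
python3 -c "
from h import *
togo(.59,.2594,.066,.12)"
```

```text
t 19.17 pos [0.601  0.2568 0.0817] yaw 0.123 tiltz [ 0.086  0.019 -0.996] F [ 9.8  0.5 -6.4] w 15.5
shift mm [  3.8 -11.9  14.7] turn deg 0.17
shift after turn [  3.9 -10.6  15.7]
```

Request:
carry_out:
  series:
    - [[0,-8,-2],0]
    - [[0,-8,-2],0]
    - [[0,-8,-2],0]
    - [[0,-8,-2],0]
    - [[0,-8,-2],0]
    - [[0,-8,-2],0]
    - [[0,-8,-2],0]
    - [[0,-8,-2],0]
    - [[0,-8,-2],0]
    - [[0,-8,-2],0]

```text
clock: 20.0
position: [0.577, 0.2563, 0.1158]
ee_rot: [0.068, 0.657, 0.745, 0.092]
contact_force: [5.5, -0.4, -0.0]
width: 0.0158
```

```bash
python3 -c "
from h import *
togo(.59,.2594,.066,.12)"
```

```text
t 20.00 pos [0.577  0.2563 0.1158] yaw 0.123 tiltz [ 0.221  0.048 -0.974] F [ 5.5 -0.4 -0. ] w 15.8
shift mm [ 0.4  1.7 51.5] turn deg 0.2
shift after turn [ 1.5 13.3 49.8]
```

Inferred scoop pitch is about 23° mouth-down, with the lip low at the inner wall. A little more tilt, then retreat so they slide out.

Request:
carry_out:
  series:
    - [[0,-8,-4],0]
    - [[0,-8,-4],0]
    - [[0,-8,-4],0]
    - [[0,-8,-4],0]
    - [[0,0,0],0]
    - [[0,6,1],0]
    - [[0,8,1.5],0]
    - [[0,10,1.5],0]
    - [[0,10,1.5],0]
    - [[0,0,0],0]

```text
clock: 20.83
position: [0.5898, 0.2591, 0.1352]
ee_rot: [0.076, 0.655, 0.744, 0.105]
contact_force: [-0.6, 0.1, -1.0]
width: 0.0156
```

```bash
python3 -c "
from h import *
togo(.59,.2594,.066,.12)
a=grab('side');b=grab('top')
o=[cv2.resize(i['frame'][y:y+150,x:x+200],None,fx=2,fy=2,interpolation=cv2.INTER_CUBIC) for i,x,y in((a,150,170),(b,60,110))]
cv2.imwrite('pics/c2.png',cv2.convertScaleAbs(np.hstack(o),alpha=1.4))
h=cv2.cvtColor(b['frame'],cv2.COLOR_BGR2HSV)[135:250,80:190];m=cv2.inRange(h,(0,0,100),(180,60,255))
n,l,s,c=cv2.connectedComponentsWithStats(m);print([(s[i].tolist(),c[i].round()) for i in range(1,n) if 15<s[i][4]])
h=cv2.cvtColor(a['frame'],cv2.COLOR_BGR2HSV)[225:320,190:285];m=cv2.inRange(h,(0,0,90),(180,70,255))
n,l,s,c=cv2.connectedComponentsWithStats(m);print([(s[i].tolist(),c[i].round()) for i in range(1,n) if 15<s[i][4]])
"
```

```text
t 20.83 pos [0.5898 0.2591 0.1352] yaw 0.123 tiltz [ 0.25   0.056 -0.967] F [-0.6  0.1 -1. ] w 15.6
shift mm [ -1.4 -17.4  67. ] turn deg 0.18
shift after turn [ 0.3  0.3 69.2]
[([47, 0, 21, 6, 54], array([56.,  2.])), ([64, 0, 46, 115, 2175], array([96., 57.])), ([0, 31, 31, 84, 1629], array([10., 77.])), ([65, 30, 15, 45, 245], array([73., 49.])), ([28, 33, 34, 35, 862], array([44., 50.]))]
[([7, 0, 12, 5, 40], array([14.,  2.])), ([33, 4, 62, 53, 1415], array([71., 20.])), ([0, 10, 16, 50, 567], array([ 6., 33.])), ([31, 28, 33, 16, 127], array([46., 35.])), ([29, 40, 29, 31, 379], array([42., 53.])), ([0, 68, 8, 27, 91], array([ 1., 82.]))]
```

View pics/c2.png

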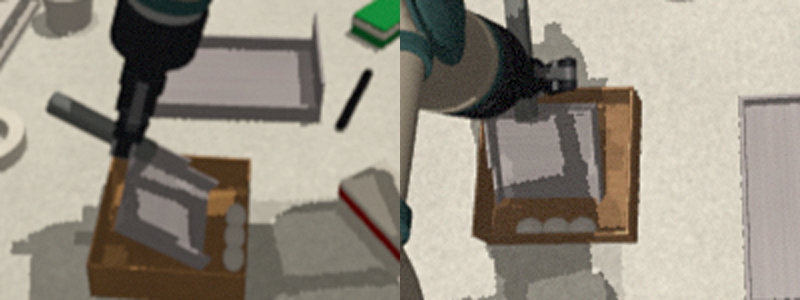

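Final views: all three stoppers lie in the carton, in the top half at (528,226), (556,226) and (583,226), and the scoop is empty. Next I'll lift and go back to the scoop's place.

Request:
carry_out:
  series:
    - [[0,4,-12],0]
    - [[0,5,-20],0]
    - [[0,5,-22],0]
    - [[0,5,-22],0]
    - [[0,3,-15],0]
    - [[-10,1,-5],0]
    - [[-20,2,0],0]
    - [[-30,2,0],0]
    - [[-33,2,0],0]
    - [[-33,2,0],0]
  squeeze: 90

```text
clock: 21.77
position: [0.6024, 0.1313, 0.2279]
ee_rot: [0.068, 0.652, 0.749, 0.095]
contact_force: [1.0, -0.4, -2.1]
width: 0.0156
```

```bash
python3 -c "
from h import *
togo(.616,-.285,.2)"
```

```text
t 21.77 pos [0.6024 0.1313 0.2279] yaw 0.134 tiltz [ 0.226  0.055 -0.973] F [ 1.  -0.4 -2.1] w 15.6
shift mm [-414.6  -47.6    7.5] turn deg None
```

Request:
carry_out:
  series:
    - [[-34,-4,0],0]
    - [[-34,-4,0],0]
    - [[-34,-4,0],0]
    - [[-34,-4,0],0]
    - [[-34,-4,0],0]
    - [[-34,-4,0],0]
    - [[-34,-4,0],0]
    - [[-34,-4,0],0]
    - [[-34,-4,0],0]
    - [[-34,-4,0],0]

```text
clock: 22.6
position: [0.5993, -0.2314, 0.1995]
ee_rot: [0.06, 0.653, 0.749, 0.09]
contact_force: [0.5, -0.2, -1.2]
width: 0.0154
```

Request:
carry_out:
  series:
    - [[-28,-3,0],0]
    - [[-15,-2,0],0]
    - [[-5,0,0],0]
    - [[0,0,0],0]

```text
clock: 22.93
position: [0.5958, -0.2923, 0.191]
ee_rot: [0.058, 0.657, 0.747, 0.087]
contact_force: [0.7, 0.6, -1.4]
width: 0.0154
```

```bash
python3 -c "
from h import *
togo(.616,-.285,.15)"
```

```text
t 22.93 pos [ 0.5958 -0.2923  0.191 ] yaw 0.124 tiltz [ 0.201  0.053 -0.978] F [ 0.7  0.6 -1.4] w 15.4
shift mm [ 3.5 12.1 44.6] turn deg None
```

Request:
carry_out:
  series:
    - [[3,5,12],0]
    - [[1,5,16],0]
    - [[0,4,16],0]
    - [[0,3,14],0]
    - [[0,2,10],0]
    - [[0,0,4],0]
    - [[0,0,4],0]
    - [[0,0,4],0]
    - [[0,0,4],0]
    - [[0,0,4],0]
  squeeze: 20

```text
clock: 23.77
position: [0.6336, -0.2671, 0.1033]
ee_rot: [0.055, 0.654, 0.749, 0.089]
contact_force: [1.2, 2.6, 10.8]
width: 0.0159
```

```bash
python3 -c "
from h import *
togo(.616,-.285,.1,-.171)"
```

```text
t 23.77 pos [ 0.6336 -0.2671  0.1033] yaw 0.131 tiltz [ 0.2    0.061 -0.978] F [ 1.2  2.6 10.8] w 15.9
shift mm [-15.4 -20.1  -1.4] turn deg 17.3
shift after turn [-20.7 -14.3   3.3]
```

Request:
carry_out:
  series:
    - [[0,0,5],0]
    - [[0,0,5],0]
    - [[0,0,5],0]
    - [[0,0,5],0]
    - [[0,0,5],0]
    - [[0,0,5],0]

```text
clock: 24.27
position: [0.6484, -0.2654, 0.091]
ee_rot: [0.066, 0.655, 0.747, 0.095]
contact_force: [-2.2, 2.7, 9.6]
width: 0.0156
```

```bash
python3 -c "
from h import *
togo(.616,-.285,.1,-.171)"
```

```text
t 24.27 pos [ 0.6484 -0.2654  0.091 ] yaw 0.128 tiltz [ 0.224  0.056 -0.973] F [-2.2  2.7  9.6] w 15.6
shift mm [-14.8 -31.6 -17.1] turn deg 17.15
shift after turn [-24.8 -28.6  -9. ]
```

Request:
carry_out:
  series:
    - [[0,-1,5],0]
    - [[0,-1,5],0]
    - [[0,-1,5],0]
    - [[0,-1,5],0]
    - [[0,-1,5],0]
    - [[0,-1,5],0]
  squeeze: 110

```text
clock: 24.77
position: [0.66, -0.265, 0.0788]
ee_rot: [0.079, 0.656, 0.744, 0.103]
contact_force: [0.3, 3.8, 6.9]
width: 0.0156
```

```bash
python3 -c "
from h import *
togo(.616,-.285,.1,-.171)"
```

```text
t 24.77 pos [ 0.66   -0.265   0.0788] yaw 0.124 tiltz [ 0.252  0.05  -0.966] F [0.3 3.8 6.9] w 15.6
shift mm [-13.8 -39.1 -32.6] turn deg 16.89
shift after turn [-27.2 -39.9 -21.2]
```

Request:
carry_out:
  series:
    - [[0,-2,7],0]
    - [[0,-2,7],0]
    - [[0,-2,7],0]
    - [[0,-2,7],0]
  squeeze: 120

```text
clock: 25.1
position: [0.6699, -0.2655, 0.0639]
ee_rot: [0.09, 0.656, 0.741, 0.11]
contact_force: [1.9, 3.8, 7.1]
width: 0.016
```

```bash
python3 -c "
from h import *
togo(.616,-.285,.1,-.171);print(manip.get_state()['moment'])"
```

```text
t 25.10 pos [ 0.6699 -0.2655  0.0639] yaw 0.119 tiltz [ 0.278  0.044 -0.959] F [1.9 3.8 7.1] w 16.0
shift mm [-12.4 -43.4 -50.5] turn deg 16.64
shift after turn [-28.4 -49.8 -36.1]
[ 0.43687519  0.27600258 -0.15905592]
```

Request:
carry_out:
  series:
    - [[0,2,-8],0]
    - [[0,3,-14],0]
    - [[0,3,-10],0]
    - [[0,0,0],6]
    - [[0,0,0],6]
    - [[0,0,0],5]
    - [[0,0,0],0]

```text
clock: 25.68
position: [0.6698, -0.2688, 0.1054]
ee_rot: [0.077, 0.763, 0.63, 0.123]
contact_force: [-1.0, -0.5, -0.9]
width: 0.0156
```

```bash
python3 -c "
from h import *
togo(.6205,-.284,.09,-.171)"
```

```text
t 25.68 pos [ 0.6698 -0.2688  0.1054] yaw -0.203 tiltz [ 0.285  0.038 -0.958] F [-1.  -0.5 -0.9] w 15.6
shift mm [-24.9 -47.8   0.1] turn deg -1.82
shift after turn [-23.3 -46.   15.4]
```

```bash
python3 -c "
from h import *
q=np.array(manip.get_state()['ee_rot']);M=Ro.from_quat(q[[1,2,3,0]]).as_matrix();print(M.round(3))
tx=M[:,0];print('yaw via x',np.arctan2(tx[1],tx[0])-np.pi/2)
for w in ([-1,0,0],[0,-1,0],[0,0,-1]): print(w,M.T@w)"
```

```text
[[ 0.175  0.942  0.285]
 [ 0.98  -0.194  0.038]
 [ 0.091  0.272 -0.958]]
yaw via x -0.17670593046018102
[-1, 0, 0] [-0.17505329 -0.94246365 -0.28481329]
[0, -1, 0] [-0.98031498  0.19367711 -0.03836295]
[0, 0, -1] [-0.0913175  -0.27249117  0.95781505]
```

Request:
carry_out:
  series:
    - [[-6,-12,0],0]
    - [[-7,-14,0],0]
    - [[-7,-13,0],0]
    - [[-4,-6,0],0]
    - [[-1,-2,0],0]
    - [[0,0,0],0]

```text
clock: 26.18
position: [0.6213, -0.2872, 0.0942]
ee_rot: [0.081, 0.758, 0.635, 0.123]
contact_force: [0.3, 1.1, -2.7]
width: 0.0157
```

```bash
python3 -c "
from h import *
togo(.6205,-.284,.055,-.171)"
```

```text
t 26.18 pos [ 0.6213 -0.2872  0.0942] yaw -0.189 tiltz [ 0.29   0.033 -0.956] F [ 0.3  1.1 -2.7] w 15.7
shift mm [ -0.3 -12.3  37.3] turn deg -1.05
shift after turn [ 3.  -1.4 39.2]
```

Request:
carry_out:
  series:
    - [[0,-2,7],0]
    - [[0,-3,8],0]
    - [[0,-3,8],0]
    - [[0,-2,5],0]
    - [[0,-1,4],0]
    - [[0,-1,4],0]
    - [[0,-1,4],0]
    - [[0,-1,4],0]
  squeeze: 20

```text
clock: 26.85
position: [0.6318, -0.285, 0.0525]
ee_rot: [0.09, 0.756, 0.635, 0.128]
contact_force: [-0.5, 0.1, 14.3]
width: 0.0158
```

```bash
python3 -c "
from h import *
togo(.6205,-.284,.05,-.171)
q=np.array(manip.get_state()['ee_rot']);M=Ro.from_quat(q[[1,2,3,0]]).as_matrix();print(M.round(3))"
```

```text
t 26.85 pos [ 0.6318 -0.285   0.0525] yaw -0.186 tiltz [ 0.308  0.026 -0.951] F [-0.5  0.1 14.3] w 15.8
shift mm [ -1.  -11.6  -1.1] turn deg -0.85
shift after turn [ -0.9 -11.3   2.5]
[[ 0.16   0.938  0.308]
 [ 0.984 -0.176  0.026]
 [ 0.078  0.299 -0.951]]
```

Request:
carry_out:
  series:
    - [[0,-4,1],0]
    - [[0,-4,1],0]
    - [[0,-4,1],0]
    - [[0,-4,1],0]
    - [[0,0,1],0]
    - [[0,0,1],0]

```text
clock: 27.35
position: [0.6326, -0.2841, 0.053]
ee_rot: [0.103, 0.754, 0.635, 0.135]
contact_force: [-3.7, 0.8, 7.6]
width: 0.0155
```

```bash
python3 -c "
from h import *
togo(.6213,-.284,.05,-.171)
q=np.array(manip.get_state()['ee_rot']);M=Ro.from_quat(q[[1,2,3,0]]).as_matrix();print(M.round(3))"
```

```text
t 27.35 pos [ 0.6326 -0.2841  0.053 ] yaw -0.183 tiltz [ 0.334  0.015 -0.942] F [-3.7  0.8  7.6] w 15.5
shift mm [ -1.9 -11.5  -0.9] turn deg -0.71
shift after turn [ -1.9 -11.1   3. ]
[[ 0.157  0.929  0.334]
 [ 0.985 -0.172  0.015]
 [ 0.072  0.327 -0.942]]
```

Request:
carry_out:
  series:
    - [[0,2,-5],0]
    - [[0,1,-4],0]
    - [[0,-5,-2],0]
    - [[0,-6,-2],0]
    - [[0,-3,1],0]
    - [[0,-1,2],0]
    - [[0,-2,4],0]
  squeeze: 60

```text
clock: 27.93
position: [0.6175, -0.2807, 0.0535]
ee_rot: [0.104, 0.753, 0.635, 0.135]
contact_force: [5.4, 2.5, 10.3]
width: 0.0158
```

```bash
python3 -c "
from h import *
togo(.6213,-.284,.05,-.171)"
```

```text
t 27.93 pos [ 0.6175 -0.2807  0.0535] yaw -0.183 tiltz [ 0.336  0.015 -0.942] F [ 5.4  2.5 10.3] w 15.8
shift mm [-2.9  3.   4.6] turn deg -0.67
shift after turn [-2.6  4.3  3.5]
```

Good. I'll press lightly at minimum grip to settle it flat, then open.

Request:
carry_out:
  series:
    - [[0,0,3],0]
    - [[0,0,3],0]
    - [[0,0,2],0]
    - [[0,0,0],0]
  squeeze: 20

```text
clock: 28.27
position: [0.6211, -0.2815, 0.0515]
ee_rot: [0.107, 0.752, 0.636, 0.136]
contact_force: [-3.6, 0.6, 7.0]
width: 0.0158
```

```bash
python3 -c "
from h import *
togo(.6213,-.284,.05,-.171)
for n in('side','top'): grab(n,'z_'+n+'.png')
f=cv2.imread('pics/z_side.png');g=cv2.cvtColor(f,cv2.COLOR_BGR2GRAY)
"
```

```text
t 28.27 pos [ 0.6211 -0.2815  0.0515] yaw -0.180 tiltz [ 0.34   0.012 -0.94 ] F [-3.6  0.6  7. ] w 15.8
shift mm [-2.6  0.1  1.5] turn deg -0.53
shift after turn [-2.4  0.7  1.5]
```

Request:
carry_out:
  series:
    - [[0,0,0],0]
    - [[0,0,0],0]
    - [[0,0,0],0]
    - [[0,0,0],0]
    - [[0,0,0],0]
    - [[0,0,0],0]
  fingers: 60

```text
clock: 28.87
position: [0.6213, -0.2818, 0.0508]
ee_rot: [0.107, 0.753, 0.635, 0.136]
contact_force: [0.5, 0.4, 0.6]
width: 0.0603
```

Request:
carry_out:
  series:
    - [[0,0,-8],0]
    - [[0,0,-15],0]
    - [[0,0,-25],0]
    - [[0,0,-30],0]
    - [[0,0,-30],0]
    - [[0,0,-25],0]
    - [[0,15,-25],0]
    - [[0,30,-10],0]
    - [[0,30,-10],0]
    - [[0,0,0],0]

```text
clock: 29.7
position: [0.6256, -0.2962, 0.2529]
ee_rot: [0.105, 0.754, 0.634, 0.135]
contact_force: [1.7, -0.4, 1.4]
width: 0.0602
```

Run:
```python
from h import *
togo(.62,-.284,.05,-.171)
b=grab('top','f_top.png');a=grab('side','f_side.png')
f0=cv2.imread('pics/t0.png');f=b['frame']
d=cv2.cvtColor(cv2.absdiff(f0,f),cv2.COLOR_BGR2GRAY)
# scoop comparison: phase/diff in the scoop area
for n,F in(('start',f0),('now',f)):
    h=cv2.cvtColor(F,cv2.COLOR_BGR2HSV);g=h[...,2]
    roi=(slice(190,265),slice(355,440))
    m=(cv2.GaussianBlur(g,(3,3),0)[roi]<135).astype(np.uint8); m=cv2.morphologyEx(m,cv2.MORPH_OPEN,np.ones((5,5)))
    c=max(cv2.findContours(m,0,2)[0],key=cv2.contourArea)
    r=cv2.minAreaRect(c);print(n,'bowl',[np.round(x,1) for x in r])
    roi=(slice(135,200),slice(390,440)); m=(g[roi]<115).astype(np.uint8)
    c=max(cv2.findContours(m,0,2)[0],key=cv2.contourArea);r=cv2.minAreaRect(c);print(' handle',[np.round(x,1) for x in r])
print('mean diff scoop area',d[140:265,360:440].mean(),'max-frac',(d[140:265,360:440]>40).mean())
```

```text
t 29.70 pos [ 0.6256 -0.2962  0.2529] yaw -0.185 tiltz [ 0.337  0.013 -0.942] F [ 1.7 -0.4  1.4] w 60.2
shift mm [ -3.2 -74.2 189.3] turn deg -0.77
shift after turn [ 11.1  -7.6 202.9]
start bowl [array([43.7, 29.9]), array([58.5, 65.9]), np.float64(10.6)]
 handle [array([18.9, 37.2]), array([24.7, 58.3]), np.float64(11.0)]
now bowl [array([36.5, 33. ]), array([66., 73.]), np.float64(90.0)]
 handle [array([16.5, 33.5]), array([33., 61.]), np.float64(0.0)]
mean diff scoop area 19.9999 max-frac 0.2276
```

Request:
carry_out:
  series:
    - [[30,0,-10],0]
    - [[38,0,0],0]
    - [[38,0,0],0]
    - [[38,0,0],0]
    - [[38,0,0],0]
    - [[38,0,0],0]
    - [[38,0,0],0]
    - [[38,0,0],0]
    - [[38,0,0],0]
    - [[20,0,0],0]

```text
clock: 30.63
position: [0.6572, 0.0631, 0.2649]
ee_rot: [0.085, 0.762, 0.631, 0.12]
contact_force: [-0.6, -0.5, 0.5]
width: 0.0602
```

```bash
cat > cmp.py <<'E'
from h import *
togo(.62,-.284,.05,-.171)
b=grab('top','g_top.png');a=grab('side','g_side.png')
f0=cv2.imread('pics/t0.png');f=b['frame'];s0=cv2.imread('pics/s0.png')
for n,F in(('start',f0),('now',f)):
    g=cv2.cvtColor(F,cv2.COLOR_BGR2HSV)[...,2]
    for nm,roi in(('bowl',(slice(190,265),slice(355,440))),('handle',(slice(135,200),slice(390,440)))):
        m=(g[roi]<(135 if nm=='bowl' else 115)).astype(np.uint8)
        if nm=='bowl': m=cv2.morphologyEx(m,cv2.MORPH_OPEN,np.ones((5,5)))
        c=max(cv2.findContours(m,0,2)[0],key=cv2.contourArea);print(n,nm,[np.round(x,1) for x in cv2.minAreaRect(c)],cv2.contourArea(c))
# shift by template match, both views
for nm,A,B,(y0,y1,x0,x1) in(('top',f0,f,(140,260,362,435)),('side',s0,a['frame'],(122,168,226,303))):
    r=cv2.matchTemplate(B[y0-15:y1+15,x0-15:x1+15],A[y0:y1,x0:x1],cv2.TM_CCOEFF_NORMED);_,v,_,p=cv2.minMaxLoc(r);print(nm,'shift px',p[0]-15,p[1]-15,'score %.3f'%v)
h=cv2.cvtColor(f,cv2.COLOR_BGR2HSV)
m=cv2.inRange(h,(0,0,100),(180,60,255));m[:155]=0;m[227:]=0;m[:,:103]=0;m[:,174:]=0
n,l,s,c=cv2.connectedComponentsWithStats(m);print('carton white',[(s[i][4],c[i].round(1)) for i in range(1,n) if s[i][4]>15])
E
python3 cmp.py
```

```text
t 30.63 pos [0.6572 0.0631 0.2649] yaw -0.198 tiltz [ 0.29   0.021 -0.957] F [-0.6 -0.5  0.5] w 60.2
shift mm [-363.3  -29.8  187.6] turn deg -1.57
shift after turn [-348.4   22.4  214.9]
start bowl [array([43.6, 30. ]), array([58.4, 65.9]), np.float64(10.3)] 3004.5
start handle [array([18.9, 37.2]), array([24.7, 58.3]), np.float64(11.0)] 1011.5
now bowl [array([55.1, 20.2]), array([60.1, 34.6]), np.float64(47.2)] 742.0
now handle [array([17.3, 37. ]), array([24.4, 57.2]), np.float64(9.0)] 938.5
top shift px -2 0 score 0.977
side shift px 0 1 score 0.985
carton white [(np.int32(544), array([130.6, 222.1]))]
```

Run:
```python
from h import *
f=cv2.imread('pics/g_top.png');h=cv2.cvtColor(f,cv2.COLOR_BGR2HSV)
for n,(y0,y1,x0,x1) in(('carton',(155,228,103,175)),('tray',(160,265,233,300)),('scoop',(200,250,373,425))):
    m=cv2.inRange(h[y0:y1,x0:x1],(0,0,100),(180,70,255))
    k,l,s,c=cv2.connectedComponentsWithStats(m);print(n,[(s[i].tolist()) for i in range(1,k) if s[i][4]>25])
    g=cv2.resize(cv2.cvtColor(f[y0:y1,x0:x1],cv2.COLOR_BGR2GRAY),None,fx=4,fy=4,interpolation=cv2.INTER_CUBIC)
    r=cv2.HoughCircles(g,cv2.HOUGH_GRADIENT,1,36,param1=80,param2=18,minRadius=20,maxRadius=34)
    print('  circles',None if r is None else (r[0]/4+[x0,y0,0]).round(1).tolist())
print(f[214:234:2,106:166:4].max(2))
```

```text
carton [[0, 60, 72, 13, 637]]
  circles None
tray [[0, 0, 16, 18, 231], [3, 0, 64, 100, 5176], [62, 0, 5, 54, 138], [30, 102, 37, 3, 59]]
  circles None
scoop [[0, 0, 47, 50, 1894], [17, 0, 35, 9, 140], [46, 27, 6, 23, 81]]
  circles None
[[104 126 128 123 127 125 125 126 126 126 121 118 124 130  77]
 [126 123 127 125 126 126 125 127 123 129 121 127 123 123  81]
 [127 127 125 125 128 126 128 126 101 109 126 112  79 129  79]
 [124 125 124 123 121 122 126 128 130 126 124 140 128  89  74]
 [128 125 128 127 126 130 129 131 130 127 127 131 131 114 105]
 [125 127 125 127 128 127 126 129 129 130 130 130 134 132 137]
 [126 125 126 127 129 126 128 127 126 128 132 129 132 133 135]
 [125 125 123 126 126 125 125 131 130 128 132 131 134 136 132]
 [124 128 127 126 125 128 126 129 129 133 132 133 133 133 135]
 [124 127 126 125 128 130 128 127 129 131 131 133 133 133 137]]
```

The arm covers the carton in the top view, so I'll use the side view for this check.

Run:
```python
from h import *
f=cv2.imread('pics/g_side.png');s0=cv2.imread('pics/s0.png');h=cv2.cvtColor(f,cv2.COLOR_BGR2HSV)
for nm,h in(('start',cv2.cvtColor(s0,cv2.COLOR_BGR2HSV)),('now',h)):
  for n,(y0,y1,x0,x1) in(('carton',(250,315,205,272)),('tray',(194,220,225,305)),('scoop',(143,160,266,294))):
    m=cv2.inRange(h[y0:y1,x0:x1],(0,0,105),(180,75,255))
    k,l,s,c=cv2.connectedComponentsWithStats(m);print(nm,n,[(s[i].tolist()) for i in range(1,k) if s[i][4]>12])
d=cv2.absdiff(f,s0).max(2)
for n,(y0,y1,x0,x1) in(('carton',(245,320,195,275)),('tray',(190,226,218,310)),('scoop',(122,168,226,303))):
    m=(d[y0:y1,x0:x1]>35).astype(np.uint8);k,l,s,c=cv2.connectedComponentsWithStats(m);print('diff',n,[(s[i]+[x0,y0,0,0,0]).tolist() for i in range(1,k) if s[i][4]>12])
```

```text
start carton []
start tray [[46, 9, 8, 7, 44], [69, 9, 8, 7, 40], [58, 10, 9, 6, 44]]
start scoop []
now carton [[60, 22, 5, 8, 36], [59, 31, 6, 9, 43], [58, 42, 6, 9, 41]]
now tray [[0, 0, 75, 26, 1305]]
now scoop [[21, 0, 7, 3, 15], [1, 5, 27, 12, 222]]
diff carton [[239, 245, 36, 5, 110], [195, 262, 5, 6, 27], [231, 264, 29, 13, 118], [221, 266, 10, 8, 28], [259, 266, 7, 10, 28], [261, 271, 12, 34, 251]]
diff tray [[299, 204, 3, 6, 14], [268, 209, 10, 5, 30], [291, 209, 9, 6, 26], [280, 210, 10, 5, 28]]
diff scoop []
```

```bash
python3 -c "
from h import *
s=manip.get_state();print(s['clock'],s['contact_force'],manip.sign_off())"
```

```text
the job is handed in; nothing more can be done
30.7333 [ 0.28813497 -0.22626562  0.27782854] None
```

The job is done and handed in at 30.7 s: all three stoppers were carried in the scoop together and tipped into the carton, and the scoop is back flat where it lay, released. The moves cannot tilt the tool directly. I tilted the scoop by pulling its back wall against the tray to carry it mouth-up, then by pushing its lip against the carton's inner wall to tip it out.

**Last checks:**
- **Stoppers:** the side view shows exactly three white blobs in the carton, and the last viewed top picture showed all three inside with the scoop empty. The gripper was never seen touching a stopper.
- **Scoop position:** the side view showed no marked difference from the start picture. In the top view it sits about 2 px (roughly 4 mm) and 2° from where it started.
- **Gripper:** it was open and clear of everything, with contact force close to zero. The fingers were about 17° off vertical.

**Checks that failed or disagreed:** the final top-view stopper count failed because the arm covered the carton. The top-view and side-view colour masks of the scoop bowl and tray also failed, upset by lighting and shadow. I relied on the side view, the template match and the handle outline instead.

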